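# Fit the thumb-turn knob to the rim lock

### The job

Turn the steel ring round the rim lock's spindle clockwise until its nib points at the raised bar, its locked mark. Then pick up the brass thumb-turn knob, turn it so that the D-shaped bore beneath it, flat under the nose, matches the flat of the spindle, and push it on until it is fully home against the sprung brass plate. Finish while holding it there, still gripping and pressing so that its grub screw can be tightened, and leave the other fittings lying where they are.

Things in the scene. Friction and masses are not known exactly. Their poses are not given: they have to be found in the camera images.
- lock: Bronze rim lock, case 150 x 105 x 24 mm, face up on a dark teak board 290 x 135 x 20 mm fixed to the bench. Origin on the spindle axis at bench level, z up. Case top 44 mm above the bench, from x -60 to +90 mm and y -55 to +50 mm. Marks on it: the locked mark (a raised bar along the lock's +x) and the open mark (a round pip 41 mm out, 1.25 rad anticlockwise of the bar). Yaw varies.
- locked_mark (a point): Inner end of the locked mark, a low raised brass bar 17 x 5 mm on the case top, pointing straight at the spindle axis; this point is 36 mm from the axis along the lock's +x, 46 mm above the bench.
- rose_ring (a joint): Captive steel bayonet ring round the spindle bush: 50 mm in diameter, knurled, two flats facing away from each other, 44 mm apart and 23 mm long to grip, 48 to 64 mm above the bench. In rad, growing clockwise seen from above: 0 = nib at the round pip (open), 1.25 = nib at the bar (locked); stops at 0 and 1.32. Starts between 0 and 0.4; about 0.12 N m of friction, stays where left.
- ring_nib (a point): Tip of the pointed nib on the ring's rim, 34 mm from the spindle axis and 64 mm above the bench. The ring's flats lie a quarter turn to either side of the nib.
- rose_plate (a joint): Spring-loaded brass plate, 33 mm in diameter, round the spindle inside the ring. In m, growing as it is pressed down: 0 = up (top 70 mm above the bench), 0.005 = fully down on its stop (top at 65 mm, 1 mm above the ring). Begins to move at about 4 N; about 10 N hold it fully down.
- spindle: Upright steel D-shaft on the lock, 16 mm in diameter, with one flat 3.5 mm from the axis facing its own +x. Fixed: it does not turn. Origin on its axis at bench level (the same point as the lock's origin), z up. Its top is 83 mm above the bench, the top 3.5 mm tapered. Its angle in the lock varies from start to start.
- knob: Loose brass thumb-turn knob, about 0.24 kg, standing on its base, bore underneath. Origin at the centre of its underside, z up. Base 38 mm in diameter, 24 mm tall; on it, 24 to 50 mm up, a wing 14 mm thick (along y), sides parallel from x = -15 to +13 mm, blunt end at x = -17 mm, tapering to a narrow nose at x = +32 mm. Fully home, its underside is 65 mm above the bench.
- knob_nose (a point): Top of the narrow nose of the knob's wing, 32 mm along the knob's +x, 50 mm above its underside. The D bore below (18.4 mm in diameter, 20 mm deep, flat 4.6 mm from the axis) has its flat on this side: on the spindle the nose must point the way the spindle's flat faces, within about 0.1 rad.
- ring_handle: Bystander: blackened iron ring handle on a 72 x 72 mm plate, lying flat, 16 mm tall. Origin at the centre of its underside.
- cup_hook_a: Bystander: small brass cup hook lying on its side, 48 mm long, 14 mm tall. Origin at its underside, near the middle.
- cup_hook_b: Bystander: a second such cup hook. Origin at its underside, near the middle.
- escutcheon: Bystander: round copper escutcheon with a keyhole, 42 mm in diameter, 5 mm tall, lying flat. Origin at the centre of its underside.
Things that resemble listed ones, but are neither listed nor needed, are in the scene too. Of the things that look like the knob, the middle-sized one is meant.

How it is judged:
By the outcome, as a careful person would: the job done as asked, in the order asked, and still so for the second after the job is handed in, while the arm keeps its last pose, push and grip.
It also fails if it takes over 61 s, if anything falls off the work surface, if the arm or the gripper's body presses on something with over 40 N, if the wrist force passes 120 N, or if a joint passes its speed limit or range.

### The arm

A 6-joint arm with a two-finger parallel gripper is mounted at the origin on the work surface. World frame = base frame: x ahead of the robot, y to its left, z up, the work surface at z = 0. Lengths are in mm, angles in rad, forces in N, time in s.
With the tool pointing down it reaches from about 225 to 875 mm from the base axis. Payload 3.4 kg.
Tool frame: the origin (TCP) lies at the very end of the fingers, on their centre line; the grasp point (between the pads) lies 19 mm behind it; z points along the fingers, y is the line along which they close (so a half turn about z gives the same grasp; the last joint's range is limited). The gripper opens to 85 mm and grips with 20 to 120 N. Pads are 22 mm wide; open, the fingers measure 114 mm over their backs; the gripper's body (76 mm by 85 mm) begins 54 mm behind the grasp point. The pads swing forward as they close: fully open they stand 13 mm farther back than shut.
Start: joints at [-1.466, 0.276, 1.505, -0, 1.361, -0.121], TCP at [128.731, -560.438, 231.328] pointing down, gripper open.
Joint ranges: [-2.89, 2.89], [-0.75, 2.08], [0.22, 2.7], [-1.18, 4.32], [0.11, 2.71], [-2.7, 2.7]. Speed limits (rad/s): [2.57, 2.57, 3.14, 3.14, 3.14, 3.14].

### API

Orientations are given as a unit quaternion [x, y, z, w].
In Python, from plant import sensors, cams, ctrl gives the robot as it stands.
- The arm moves only by the tool jog_arm, never from a script. Its argument "deltas" is a list of rows, each a list of 3 entries, a list of its own where there are three numbers: the turn, a rotation vector about the world's x, y, z in rad, then the shift along the world's x, y, z in mm, then the closure, from -1 (fully open) to 1 (shut). A call has 1 to 20 rows; each row shifts and turns the commanded pose from where the row before left it; what a row does not reach is not made up. A row lasts 1/12 s, in which the tool goes at most 41.7 mm and 7.16 degrees, less where a joint would pass 70% of its speed; a pose out of reach is approached as far as the arm can. A call is refused whole if a number of a shift passes 41.7 or a number of a turn 0.125, either way. A call with a gripper value outside its range is refused whole. The fingers move at their own pace and stop on an object; the grip force is fixed at half the most. Time passes only in rows, so rows that do not move let the fingers close. It gives the time, the measured TCP pose, the force, the opening and the grip force at its end, in the units of the state.
- sensors.sense(): the state, without advancing time (a new reading comes with each control period).
- cams.grab_frame(name): name is "scene" or "top" or "wrist"; returns (picture, depth): 420x560x3 uint8, red, green, blue; 420x560 float32, mm along the optical axis (not along the pixel's ray), 0 where there is no reading.
- cams.calibration(name): a dict with "intrinsics" (3x3 intrinsics, pixels), "dist" ([k1, k2, p1, p2, k3] as OpenCV has them; the pictures are not rectified), "rvec" (rotation vector, rad) and "tvec" (3), from world to camera coordinates, as OpenCV has them; the wrist camera has in their place "tool_from_camera" (4x4, takes a point from camera to tool coordinates, whose origin is the TCP and whose axes are the flange's). Camera axes: x right, y down, z forward; pixel columns grow to the right and rows downward; lengths in mm; the calibration is good to about 2 mm. A picture is of the moment at which its call begins: read the wrist's pose just before it. calibration takes no time and is no camera call.
- ctrl.close_job(): hands the job in; it is judged then, once.
The state is a dict: "time": time; "qpos": joint angles; "dq": joint speeds; "effort": joint torques, N m; "position": TCP position; "tcp_rot": TCP orientation; "ft_force": force on the tool from outside, world axes, zero at the start; "ft_torque": the same for the moment, N m; "gripper_width": opening from 0.0 (shut) to 1.0 (fully open); "finger_force": force on a finger pad.
Only numpy, scipy, OpenCV 4.12 (cv2) and the standard library are available. Lean on these libraries where they do the work, as an engineer would, in place of code of your own. Each camera call takes 0.05 s, during which the arm holds its last target. There are 200 camera calls.

## Working session

There is one attempt and no reset: what is moved stays moved. The work goes in short steps, Python scripts to look and compute and a tool call to move; the robot and the scene stay as the last step left them, time stands still between calls to the robot, and variables do not carry over. Pictures are saved under pics/ and viewed, at most 10 in all, crops included, and the job is handed in when it is done.

Besides the shell and the picture viewer there is one more tool, called after ">>>" as a command line: name --argument value ..., lists and objects as JSON in quotes. jog_arm: Moves the arm, as the interface text tells. Its arguments: {"type":"object","properties":{"deltas":{"type":"array","items":{"type":"array"}}},"required":["deltas"]}

```bash
mkdir -p pics; ls
cat > h.py <<'E'
import numpy as np, cv2
from scipy.spatial.transform import Rotation as R
from plant import sensors, cams, ctrl
def grab(n):
    s=sensors.sense(); p,d=cams.grab_frame(n); c=cams.calibration(n)
    K=np.array(c["intrinsics"],float); D=np.array(c["dist"],float)
    if n=="wrist":
        T=np.eye(4);T[:3,:3]=R.from_quat(s["tcp_rot"]).as_matrix();T[:3,3]=s["position"]
        W=T@np.array(c["tool_from_camera"])
    else:
        W=np.eye(4);r=R.from_rotvec(np.ravel(c["rvec"])).as_matrix()
        W[:3,:3]=r.T;W[:3,3]=-r.T@np.ravel(c["tvec"])
    return p,d,K,D,W
def cloud(d,K,D,W,u,v):
    u=np.ravel(u).astype(float);v=np.ravel(v).astype(float)
    n=cv2.undistortPoints(np.stack([u,v],1)[:,None],K,D)[:,0]
    z=d[v.astype(int),u.astype(int)]
    return (np.c_[n*z[:,None],z])@W[:3,:3].T+W[:3,3]
def onplane(K,D,W,uv,h):
    n=cv2.undistortPoints(np.array(uv,float).reshape(-1,1,2),K,D)[:,0]
    r=np.c_[n,np.ones(len(n))]@W[:3,:3].T
    return W[:3,3]+r*((h-W[2,3])/r[:,2])[:,None]
def save(name,f,im=None):
    np.savez(f"pics/{name}.npz",p=f[0],d=f[1],K=f[2],D=f[3],W=f[4])
    cv2.imwrite(f"pics/{name}.png",cv2.cvtColor(f[0],cv2.COLOR_RGB2BGR))
def load(name):
    a=np.load(f"pics/{name}.npz");return a["p"],a["d"],a["K"],a["D"],a["W"]
E
python3 - <<'E'
from h import *
for n in("top","scene"):
    f=grab(n);save(n,f);print(n,f[4].round(2).tolist(),f[2].round(1).tolist(),f[3])
print(sensors.sense())
print(cams.calibration("wrist"))
E
```

```text
pics
top [[-0.01, -0.99, 0.15, 477.15], [-1.0, 0.01, 0.0, -60.99], [-0.01, -0.15, -0.99, 941.5], [0.0, 0.0, 0.0, 1.0]] [[443.7, 0.0, 286.6], [0.0, 443.7, 213.1], [0.0, 0.0, 1.0]] [-0.04760125  0.          0.          0.          0.        ]
scene [[-0.04, 0.66, -0.75, 1234.83], [1.0, 0.02, -0.03, -44.87], [-0.01, -0.75, -0.66, 613.21], [0.0, 0.0, 0.0, 1.0]] [[432.2, 0.0, 283.8], [0.0, 432.2, 209.3], [0.0, 0.0, 1.0]] [-0.02115007  0.          0.          0.          0.        ]
{'time': 0.1, 'qpos': array([-1.46602912e+00,  2.76512807e-01,  1.50601433e+00, -2.74879645e-06,
        1.36072562e+00, -1.20996407e-01]), 'dq': array([-0.00077251, -0.00084461, -0.00312318, -0.00084578, -0.0019379 ,
        0.00075279]), 'effort': array([ 1.75648849e-03, -4.17700446e+01, -2.46404403e+01, -2.33321407e-04,
        5.71538534e-03,  1.41873670e-05]), 'position': array([ 128.65879768, -559.92320325,  230.53392471]), 'tcp_rot': array([ 9.93635237e-01,  1.12642475e-01,  5.39157185e-06, -8.30036190e-04]), 'ft_force': array([-0.61196756,  0.37457137, -0.56311915]), 'ft_torque': array([ 0.02447126, -0.04393266,  0.01485458]), 'finger_force': 0.0, 'gripper_width': 0.9955397588405183}
{'intrinsics': array([[322.25678016,   0.        , 281.53074862],
       [  0.        , 322.25678016, 216.45729068],
       [  0.        ,   0.        ,   1.        ]]), 'dist': array([-0.04700089,  0.        ,  0.        ,  0.        ,  0.        ]), 'tool_from_camera': array([[-7.56656920e-04, -9.45448999e-01, -3.25769272e-01,
         8.39944658e+01],
       [ 9.99999554e-01, -5.30983577e-04, -7.81653499e-04,
        -4.46658786e-01],
       [ 5.66035385e-04, -3.25769718e-01,  9.45448978e-01,
        -1.43125321e+02],
       [ 0.00000000e+00,  0.00000000e+00,  0.00000000e+00,
         1.00000000e+00]])}
```

View pics/top.png

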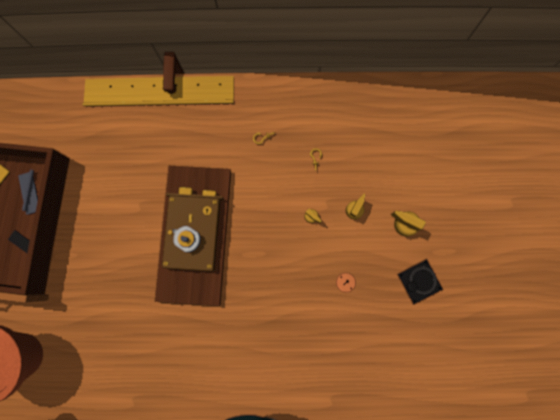

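View pics/scene.png

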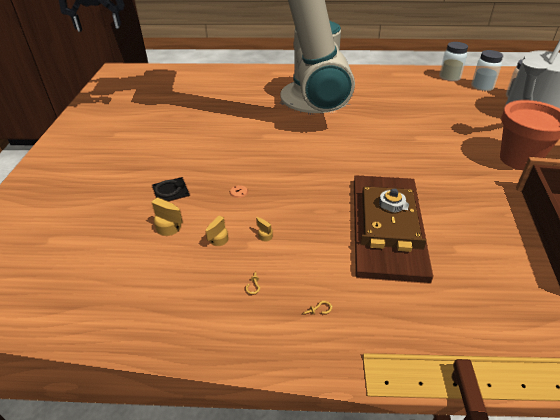

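The top view shows three knob-like things: small (313,217), middle (356,208) and large (408,222). The middle one fits the "middle-sized" description. The lock spindle is near (187,239). Next I'll measure coarse positions and make an enlarged crop to confirm.

Run:
```python
from h import *
f=load("top");p,d,K,D,W=f
def P(u,v,h): return onplane(K,D,W,[(u,v)],h)[0].round(1)
print("spindle",P(187,239,75),"knobs",P(356,210,20),P(313,217,15),P(406,225,20),"cupA",P(265,138,5),P(316,160,5),"esc",P(346,282,5),"rh",P(420,281,10))
v,u=np.mgrid[150:270,280:450];c=cloud(d,K,D,W,u,v).reshape(120,170,3)
m=(c[...,2]>15).astype(np.uint8);n,l,st,ce=cv2.connectedComponentsWithStats(m)
for i in range(1,n):
    q=c[l==i]
    if len(q)>15: print(i,len(q),q.mean(0).round(1),q[:,2].max().round(1),np.ptp(q[:,:2],axis=0).round(1), 'pix',ce[i]+[280,150])
cr=cv2.resize(p[170:260,285:445],None,fx=5,fy=5,interpolation=cv2.INTER_CUBIC)
cv2.imwrite("pics/knobs.png",cr[...,::-1])
```

```text
spindle [562.2 138.7  75. ] knobs [ 624.8 -203.6   20. ] [ 611.7 -113.    15. ] [ 591.7 -307.6   20. ] cupA [789.8 -11.8   5. ] [ 738.5 -122.7    5. ] esc [ 475.2 -179.8    5. ] rh [ 475.1 -333.7   10. ]
38 307 [ 626.6 -200.7   35.4] 53.1 [46.1 36.5] pix [355.69381107 207.96091205]
49 153 [ 611.6 -109.5   29.3] 41.0 [28.2 30.2] pix [311.66013072 216.07843137]
51 571 [ 592.9 -302.4   51.4] 941.5 [141.7 271.9] pix [407.51313485 222.45709282]
```

View pics/knobs.png

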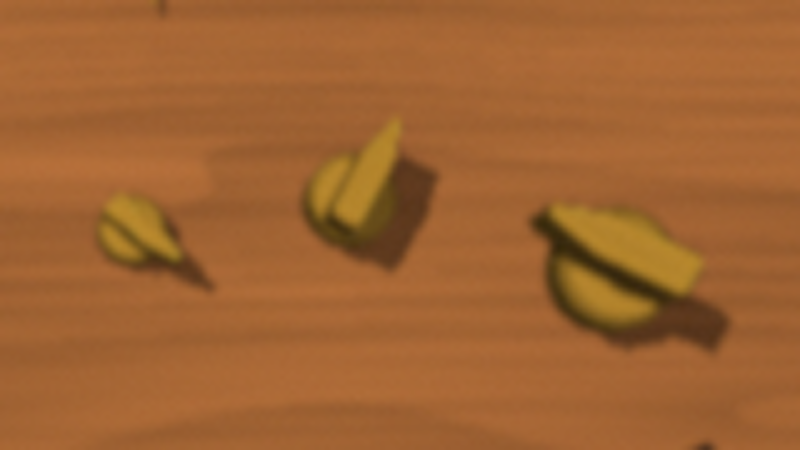

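The crop confirms it: the middle piece is about 50 mm tall, against 41 mm for the small one, and its nose points up and to the right. I'll move the wrist camera over it.

>>> jog_arm --deltas '[[[0,0,0],[31,22.5,-1],-1],[[0,0,0],[31,22.5,-1],-1],[[0,0,0],[31,22.5,-1],-1],[[0,0,0],[31,22.5,-1],-1],[[0,0,0],[31,22.5,-1],-1],[[0,0,0],[31,22.5,-1],-1],[[0,0,0],[31,22.5,-1],-1],[[0,0,0],[31,22.5,-1],-1],[[0,0,0],[31,22.5,-1],-1],[[0,0,0],[31,22.5,-1],-1],[[0,0,0],[31,22.5,-1],-1],[[0,0,0],[31,22.5,-1],-1],[[0,0,0],[31,22.5,-1],-1],[[0,0,0],[31,22.5,-1],-1],[[0,0,0],[31,22.5,-1],-1],[[0,0,0],[31,22.5,-1],-1],[[0,0,0],[0,0,0],-1],[[0,0,0],[0,0,0],-1],[[0,0,0],[0,0,0],-1]]'

```text
time: 1.68
position: [624.0, -200.4, 214.5]
tcp_rot: [0.994, 0.113, -0.001, -0.0]
ft_force: [-0.7, -0.3, 0.4]
gripper_width: 1.003
finger_force: 0.0
```

Run:
```python
from h import *
f=grab("wrist");save("k1",f)
```

>>> jog_arm --deltas '[[[0,0,0],[-3,34,0],-1],[[0,0,0],[-6,34,-3],-1],[[0,0,0],[-7,34,-4],-1],[[0,0,0],[-7,34,-4],-1],[[0,0,0],[-7,34,-4],-1],[[0,0,0],[-7,34,-4],-1],[[0,0,0],[-7,34,-4],-1],[[0,0,0],[-7,34,-3],-1],[[0,0,0],[-7,34,-3],-1],[[0,0,0],[-5,33,-3],-1],[[0,0,0],[0,0,0],-1],[[0,0,0],[0,0,0],-1],[[0,0,0],[0,0,0],-1]]'

```text
time: 2.82
position: [561.5, 137.1, 183.7]
tcp_rot: [0.994, 0.112, 0.0, 0.001]
ft_force: [-0.0, -0.5, 0.1]
gripper_width: 1.003
finger_force: 0.0
```

Run:
```python
from h import *
f=grab("wrist");save("l1",f);print(sensors.sense())
a=load("k1")[0]
cv2.imwrite("pics/both.png",np.hstack([cv2.resize(a,(400,300)),cv2.resize(f[0],(400,300))])[...,::-1])
im=cv2.resize(f[0],(800,600),interpolation=cv2.INTER_CUBIC)
cv2.imwrite("pics/l1big.png",im[...,::-1])
```

```text
{'time': 2.8667, 'qpos': array([ 1.19239014e-01,  3.10562638e-01,  1.57604418e+00, -1.00018633e-03,
        1.25452576e+00,  1.46625022e+00]), 'dq': array([-0.00920366,  0.00434654, -0.00557947,  0.00324235,  0.00112082,
        0.00199943]), 'effort': array([ 6.92666732e-01, -4.26921773e+01, -2.34030229e+01,  4.65863908e-02,
        1.52475777e-02, -2.70382581e-03]), 'position': array([561.82466759, 136.85806714, 183.67538313]), 'tcp_rot': array([9.93729050e-01, 1.11813669e-01, 2.33524752e-04, 4.73622493e-04]), 'ft_force': array([-0.16376392,  0.10996222, -0.21747145]), 'ft_torque': array([ 0.03294529,  0.01792826, -0.03438077]), 'finger_force': 0.0, 'gripper_width': 1.0034214126489815}
```

View pics/l1big.png

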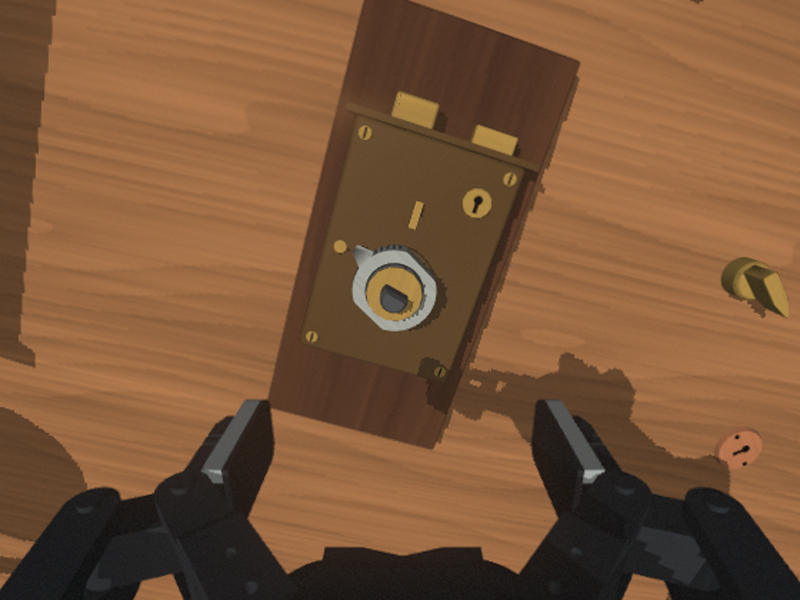

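The wrist view shows the bar from (422,202) to (413,229), the round pip at (340,247), the nib tip at (356,248) and the spindle top at about (394,297). Next: precise geometry from depth, plus enlarged crops of the spindle and knob.

Run:
```python
from h import *
f=load("l1");p,d,K,D,W=f
v,u=np.mgrid[130:260,220:330];c=cloud(d,K,D,W,u,v).reshape(130,110,3)
z=c[...,2]
print("hist",np.histogram(z,bins=np.arange(40,92,2)))
def fit(m):
    q=c[m][:,:2];A=np.c_[2*q,np.ones(len(q))];s=np.linalg.lstsq(A,(q**2).sum(1),rcond=None)[0];return s[:2],np.sqrt(s[2]+s[:2]@s[:2])
top=c[z>79]; print("spin top",len(top),top.mean(0),np.ptp(top,axis=0))
ring=c[(z>61)&(z<66.5)];print("ring",len(ring),ring.mean(0))
pl=c[(z>68)&(z<73)];print("plate",len(pl),pl.mean(0))
s=1/1.42857
for n,uv,h in [("bar in",(413,229),46),("bar out",(421.5,202),46),("pip",(340,246),45.5),("nib",(355,248),64)]:
    print(n,onplane(K,D,W,[(uv[0]*s,uv[1]*s)],h)[0].round(1))
a=cv2.resize(p[170:235,235:320],(780//2*1,298),interpolation=cv2.INTER_CUBIC)
p1=cv2.resize(p[165:240,230:325],(500,395),interpolation=cv2.INTER_CUBIC)
k=load("k1")[0]
np.set_printoptions(suppress=True)
# rough location of knob in k1
kf=load("k1");vv,uu=np.mgrid[0:420,0:560];kc=cloud(kf[1],kf[2],kf[3],kf[4],uu,vv).reshape(420,560,3)
m=(kc[...,2]>15)&(np.hypot(kc[...,0]-625,kc[...,1]+202)<45);r,cc=np.where(m);print("knob px",r.min(),r.max(),cc.min(),cc.max())
p2=k[r.min()-5:r.max()+6,cc.min()-5:cc.max()+6];sc=395/p2.shape[0];print("crop scale",sc,p2.shape)
p2=cv2.resize(p2,(min(300,int(p2.shape[1]*sc)),395))
cv2.imwrite("pics/crop2.png",np.hstack([p1,p2])[...,::-1])
```

```text
hist (array([  27, 2128, 7619,  368,   56,   30,   25,   25,   39,   34,   56,
        327, 1049,   16,  209,  660,   22,   15,   17,   10,   61,  127,
         34,    0,    0]), array([40, 42, 44, 46, 48, 50, 52, 54, 56, 58, 60, 62, 64, 66, 68, 70, 72,
       74, 76, 78, 80, 82, 84, 86, 88, 90]))
spin top 299 [583.04179349 147.18834447 139.8378578 ] [ 85.29256895  20.23313396 247.78838228]
ring 1425 [568.49585503 145.73103426  64.40725431]
plate 886 [566.85442625 143.9569279   70.52699836]
bar in [600.9 139.9  46. ]
bar out [617.8 138.6  46. ]
pip [580.6 181.4  45.5]
nib [585.5 171.1  64. ]
knob px 163 419 128 442
crop scale 1.5076335877862594 (262, 325, 3)
```

View pics/crop2.png

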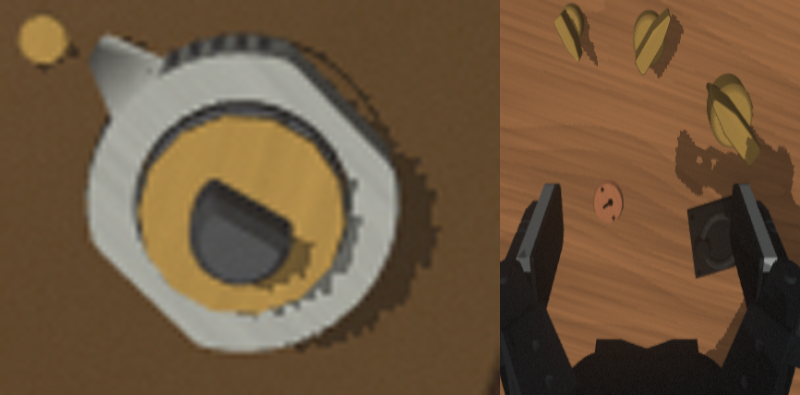

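In the crop the spindle's flat faces upper right, with its edge from (215,183) to (292,225). The nib is at upper left, near the pip. I'll go in closer with the tool yawed to the nib, which gives a second view and lines up the ring grasp.

>>> jog_arm --deltas '[[[0,0,0.12],[-2.6,-3.4,-14],-1],[[0,0,0.12],[-2.6,-3.4,-14],-1],[[0,0,0.12],[-2.6,-3.4,-14],-1],[[0,0,0.12],[-2.6,-3.4,-14],-1],[[0,0,0.12],[-2.6,-3.4,-14],-1],[[0,0,0.12],[-2.6,-3.4,-14],-1],[[0,0,0],[0,0,0],-1],[[0,0,0],[0,0,0],-1],[[0,0,0],[0,0,0],-1]]'

```text
time: 3.62
position: [547.2, 117.3, 100.2]
tcp_rot: [0.891, 0.454, 0.001, 0.0]
ft_force: [-0.0, 0.1, -0.1]
gripper_width: 1.0
finger_force: 0.0
```

Run:
```python
from h import *
f=grab("wrist");save("l2",f);p,d,K,D,W=f
a=load("l1")
cv2.imwrite("pics/l2big.png",cv2.resize(p[60:330,100:460],(800,600),interpolation=cv2.INTER_CUBIC)[...,::-1])
```

```text
(no output)
```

View pics/l2big.png

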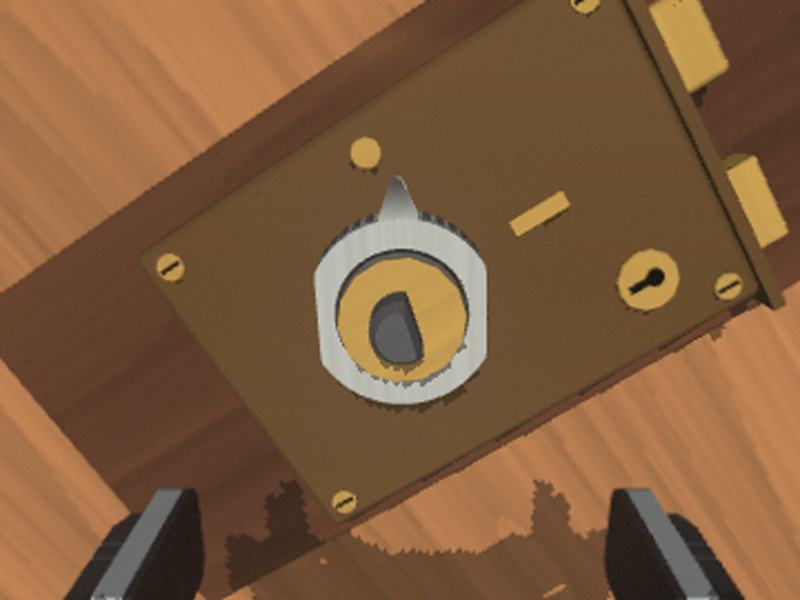

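The closer view shows the bar from (515,228) to (566,199), the pip at (366,152), the nib tip at (398,178), the ring centred near (401,308) with its flats near-vertical, and the spindle's flat edge on its right from (408,291) to (424,358).

```bash
cat > an.py <<'E'
from h import *
f=load("l2");p,d,K,D,W=f
hsv=cv2.cvtColor(p,cv2.COLOR_RGB2HSV)
v,u=np.mgrid[0:420,0:560];c=cloud(d,K,D,W,u,v).reshape(420,560,3);z=c[...,2]
X=lambda uv,h:onplane(K,D,W,[(100+uv[0]/2.2222,60+uv[1]/2.2222)],h)[0,:2]
bi,bo=X((515,228),46),X((566,199),46);pip=X((366,152),45.5);nib=X((398,178),64)
ba=np.arctan2(*(bo-bi)[::-1]);print("bar",bi,bo,ba,"axis from bar",bi-36*np.array([np.cos(ba),np.sin(ba)]))
# plate circle: outer edge of yellow region
near=np.hypot(c[...,0]-565,c[...,1]-143)<27
m=(near&(z>62)&(z<67)).astype(np.uint8)
ct=max(cv2.findContours(m,cv2.RETR_EXTERNAL,cv2.CHAIN_APPROX_NONE)[0],key=len)
q=onplane(K,D,W,ct[:,0],64)[:,:2]
print("z ring",np.median(z[m>0]),"ring circ",cv2.minEnclosingCircle(q.astype(np.float32)), "minrect",cv2.minAreaRect(q.astype(np.float32)))
y=(near&(hsv[...,1]>90)&(hsv[...,2]>110)&(z>67)).astype(np.uint8)
ct=max(cv2.findContours(y,cv2.RETR_EXTERNAL,cv2.CHAIN_APPROX_NONE)[0],key=len)
q=onplane(K,D,W,cv2.convexHull(ct)[:,0],70)[:,:2]
print("z plate",np.median(z[y>0]),"plate",cv2.minEnclosingCircle(q.astype(np.float32)))
s=near&(z>81);print("spin top z",np.median(z[s]),s.sum(),c[s].mean(0))
ax=np.array([565,142.7])
for n,t in(("pip",pip),("nib",nib)):
    print(n,t,np.hypot(*(t-ax)),np.arctan2(*(t-ax)[::-1]))
for a,b,h in(((401,292),(424,358),83),((408,291),(424,358),80)):
    A,B=X(a,h),X(b,h);dd=B-A;n=np.array([dd[1],-dd[0]])*1;an=np.arctan2(n[1],n[0]);print("flat normal",an,an+np.pi,A,B)
E
python3 an.py
python3 - <<'E'
from h import *
p=load("l2")[0]
a=p[180:232,255:300]
cv2.imwrite("pics/sp.png",cv2.resize(a,None,fx=10,fy=10,interpolation=cv2.INTER_CUBIC)[...,::-1])
E
```

```text
bar [602.07288819 140.89687124] [617.76085936 139.34322601] -0.09871229612375312 axis from bar [566.24813993 144.44474553]
z ring 64.45785129935561 ring circ ((565.491943359375, 144.13014221191406), 25.739171981811523) minrect ((565.30322265625, 144.2557373046875), (51.25136184692383, 43.91123962402344), 55.98199462890625)
z plate 70.54987258376973 plate ((565.1138916015625, 143.75820922851562), 16.502731323242188)
spin top z 181.75490790311832 6200 [554.48197573 129.09090645 174.78106913]
pip [581.02947155 181.38532176] 41.87479048486515 1.1779761944035851
nib [585.0702702  172.18076722] 35.66414700576117 0.9730782989556842
flat normal 2.8369823692322336 5.978575022822026 [571.57712996 152.37784822] [566.45718808 136.09278358]
flat normal 2.7415887571582718 5.883181410748065 [572.58535769 150.98392181] [565.8982758 135.1676576]
```

View pics/sp.png

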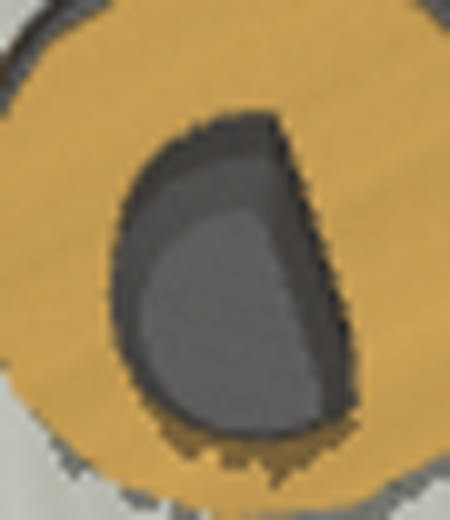

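Run:
```python
from h import *
p,d,K,D,W=load("l2")
Y=lambda a,h:onplane(K,D,W,[(254.5+a[0]/10,179.5+a[1]/10)],h)[0,:2]
ax=np.array([565.3,144])
for a,b,h in(((268,215),(322,405),83),((280,125),(345,310),70)):
    A,B=Y(a,h),Y(b,h);dd=B-A;n=np.array([-dd[1],dd[0]])/np.hypot(*dd)
    print("normal angle",np.arctan2(n[1],n[0]),"dist",n@(A-ax),A,B)
# knob in k1 (wrist) and top
for nm in("k1","top"):
    f=load(nm);v,u=np.mgrid[0:420,0:560];c=cloud(f[1],f[2],f[3],f[4],u,v).reshape(420,560,3)
    m=(np.hypot(c[...,0]-625,c[...,1]+202)<45)&(c[...,2]>44)&(c[...,2]<60)
    q=c[m];mu=q.mean(0);w,e=np.linalg.eigh(np.cov((q-mu)[:,:2].T));a=e[:,1]
    t=(q-mu)[:,:2]@a;s=(q-mu)[:,:2]@np.array([-a[1],a[0]])
    print(nm,m.sum(),"z",np.median(q[:,2]),mu.round(1),"axis",a,np.arctan2(a[1],a[0]),"t",t.min(),t.max(),"w",np.ptp(s[t<-5]),np.ptp(s[t>10]))
    b=(np.hypot(c[...,0]-625,c[...,1]+202)<30)&(c[...,2]>20)&(c[...,2]<28);q=c[b].astype(np.float32)
    print(" base",b.sum(),cv2.minEnclosingCircle(np.ascontiguousarray(q[:,:2])))
print(sensors.sense()["position"])
```

```text
normal angle -0.36339397281701746 dist 1.9594073373506506 [568.91200983 147.98573282] [565.06608969 137.87241281]
normal angle -0.3005057725510681 dist 3.3585534181585035 [570.28607543 148.74346155] [566.91450435 137.86358297]
k1 623 z 50.39432973514124 [ 632.7 -203.5   50.2] axis [-0.86782605  0.49686814] 2.6216064790991425 t -26.534805324793695 22.169922028365608 w 14.051196728401361 13.7672609706784
 base 400 ((632.7864990234375, -202.3475341796875), 22.579654693603516)
top 142 z 49.09561813404554 [ 630.  -203.5   49.1] axis [-0.87172095  0.49000264] 2.629499868953646 t -27.10035994310635 21.654445048335905 w 13.69066966247296 13.497202697875316
 base 121 ((626.0300903320312, -201.0601806640625), 18.540292739868164)
[547.37586911 117.65140937 100.43575693]
```

The spindle flat faces about -0.33 rad, the nib is at 0.965, the bar at -0.087, the axis at (565.3, 144) and the knob nose at about -0.52. Now I'll grip the ring.

>>> jog_arm --deltas '[[[0,0,0.02],[9,13,0],-1],[[0,0,0],[9,13.3,0],-1],[[0,0,0],[0,0,-14],-1],[[0,0,0],[0,0,-14],-1],[[0,0,0],[0,0,-14],-1],[[0,0,0],[0,0,-11.4],-0.5],[[0,0,0],[0,0,0],0],[[0,0,0],[0,0,0],0.5],[[0,0,0],[0,0,0],1],[[0,0,0],[0,0,0],1],[[0,0,0],[0,0,0],1],[[0,0,0],[0,0,0],1],[[0,0,0],[0,0,0],1]]'

```text
time: 4.75
position: [565.9, 144.0, 47.4]
tcp_rot: [0.886, 0.464, 0.002, 0.001]
ft_force: [1.8, -4.3, 5.3]
gripper_width: 0.496
finger_force: 62.7
```

Run:
```python
from h import *
s=sensors.sense();print(s["position"],R.from_quat(s["tcp_rot"]).as_rotvec(),s["ft_force"],s["ft_torque"],s["gripper_width"],s["finger_force"],s["qpos"])
```

```text
[565.85906595 143.99545653  47.44959861] [2.78009259 1.45783455 0.00523948] [ 1.76293445 -4.26951269  5.29238626] [-0.67065727 -0.23414364 -0.00253038] 0.49620485986027807 62.73240566253662 [ 1.30765519e-01  4.43897020e-01  1.74590483e+00 -1.41230438e-03
  9.47813262e-01  7.36456493e-01]
```

>>> jog_arm --deltas '[[[0,0,-0.05],[0,0,0],1],[[0,0,-0.1],[0,0,0],1],[[0,0,-0.1],[0,0,0],1],[[0,0,-0.1],[0,0,0],1],[[0,0,-0.1],[0,0,0],1],[[0,0,-0.1],[0,0,0],1],[[0,0,-0.1],[0,0,0],1],[[0,0,-0.1],[0,0,0],1],[[0,0,-0.1],[0,0,0],1],[[0,0,-0.1],[0,0,0],1],[[0,0,-0.1],[0,0,0],1],[[0,0,0],[0,0,0],1],[[0,0,0],[0,0,0],1],[[0,0,0],[0,0,0],1]]'

```text
time: 5.92
position: [566.3, 143.1, 47.5]
tcp_rot: [0.999, -0.042, 0.002, 0.001]
ft_force: [2.3, -5.9, 5.7]
gripper_width: 0.496
finger_force: 62.8
```

Run:
```python
from h import *
s=sensors.sense();print(s["position"],2*np.arctan2(s["tcp_rot"][1],s["tcp_rot"][0]),s["ft_force"],s["ft_torque"],s["gripper_width"],s["finger_force"])
```

```text
[566.30213241 143.13269572  47.48057968] -0.08390268184726667 [ 2.31837048 -5.85984606  5.74310489] [-1.12621199 -0.30095076 -0.12618438] 0.4962421130634329 62.768481373786926
```

>>> jog_arm --deltas '[[[0,0,0],[0,0,0],0],[[0,0,0],[0,0,0],-0.5],[[0,0,0],[0,0,0],-1],[[0,0,0],[0,0,0],-1],[[0,0,0],[0,0,13],-1],[[0,0,0],[0,0,20],-1],[[0,0,0],[0,0,20],-1],[[0,0,0],[-15,1,0],-1],[[0,0,0],[-17,1,0],-1],[[0,0,0],[0,0,0],-1],[[0,0,0],[0,0,0],-1],[[0,0,0],[0,0,0],-1]]'

```text
time: 6.92
position: [532.7, 146.8, 98.8]
tcp_rot: [0.999, -0.042, 0.0, -0.0]
ft_force: [0.5, 0.7, 0.3]
gripper_width: 1.002
finger_force: 0.0
```

Run:
```python
from h import *
f=grab("wrist");save("l3",f);p=f[0]
a=cv2.resize(p[90:270,190:370],(500,500),interpolation=cv2.INTER_CUBIC)
cv2.imwrite("pics/l3big.png",a[...,::-1])
print(sensors.sense()["position"],sensors.sense()["ft_force"])
```

```text
[533.036183   146.67146883  98.81476953] [ 0.61834305 -0.45622659 -0.16891537]
```

View pics/l3big.png

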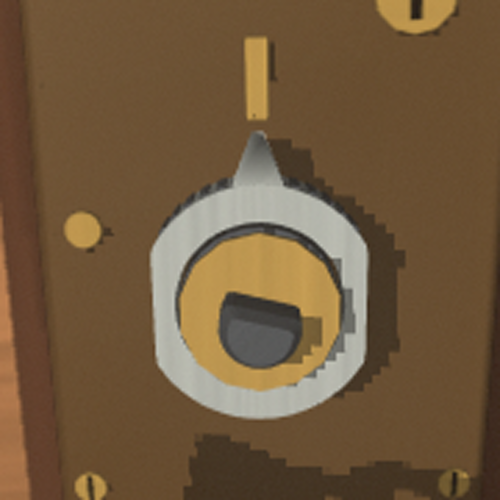

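Nib tip is at (259,133), in line with the bar from (257,119) to (256,38). The spindle flat's base line runs (230,292)–(299,308). Checking the numbers.

Run:
```python
from h import *
p,d,K,D,W=load("l3")
X=lambda a,h:onplane(K,D,W,[(189.5+a[0]*.36,89.5+a[1]*.36)],h)[0,:2]
bi,bo,nib,pip=X((257.5,119),46),X((256.5,38),46),X((259,133),64),X((83,230),45.5)
v,u=np.mgrid[0:420,0:560];c=cloud(d,K,D,W,u,v).reshape(420,560,3);z=c[...,2]
hsv=cv2.cvtColor(p,cv2.COLOR_RGB2HSV)
near=np.hypot(c[...,0]-565,c[...,1]-143)<22
y=(near&(hsv[...,1]>90)&(hsv[...,2]>110)&(z>67)).astype(np.uint8)
ct=max(cv2.findContours(y,cv2.RETR_EXTERNAL,cv2.CHAIN_APPROX_NONE)[0],key=len)
ax,r=cv2.minEnclosingCircle(onplane(K,D,W,cv2.convexHull(ct)[:,0],70)[:,:2].astype(np.float32));ax=np.array(ax)
m=(near&(z>62)&(z<67)).astype(np.uint8)
print("plate",ax,r)
an=lambda a,b:np.arctan2(*(b-a)[::-1])
print("bar",bi,an(bi,bo),an(ax,bi),an(ax,bo),"nib",nib,an(ax,nib),np.hypot(*(nib-ax)),"pip-1.25",an(ax,pip)-1.25)
# dark-region flat edges by canny on 6x crop
g=cv2.cvtColor(p,cv2.COLOR_RGB2GRAY).astype(float)
def edge(x0,x1,y0,y1,h):
    # per column, strongest gradient row between bounds (crop coords), fit
    pts=[]
    for uu in range(int(190+x0*.36)+1,int(190+x1*.36)):
        yc0=(90+(y0+(y1-y0)*(uu-190-x0*.36)/((x1-x0)*.36))*.36);rows=np.arange(int(yc0)-3,int(yc0)+4)
        gr=np.abs(g[rows+1,uu]-g[rows-1,uu]);k=(gr*rows).sum()/gr.sum();pts.append((uu,k))
    w=onplane(K,D,W,pts,h)[:,:2];l=cv2.fitLine(w.astype(np.float32),cv2.DIST_HUBER,0,.01,.01).ravel()
    n=np.array([-l[1],l[0]]);n*=np.sign(n[0]);return np.arctan2(n[1],n[0]),n@(l[2:]-ax)
print(edge(236,295,293,307,70),edge(234,290,317,328,83))
```

```text
plate [565.21777344 143.6945343 ] 16.477550506591797
bar [601.48928945 141.13753991] -0.0715221621008701 -0.07037950020062773 -0.07073536760234776 nib [600.16947224 140.97979632] -0.07751550263019512 35.05696865935406 pip-1.25 -0.06847001111785533
(np.float32(-0.31314132), np.float64(3.391336974260412)) (np.float32(-0.28425214), np.float64(2.2106009847548194))
```

The ring is locked: nib at -0.078 against the bar at -0.071. The flat faces about -0.305. Next is a close look at the knob.

>>> jog_arm --deltas '[[[0,0,-0.03],[6.6,-33.2,8],-1],[[0,0,-0.05],[6.6,-33.2,0],-1],[[0,0,-0.05],[6.6,-33.2,0],-1],[[0,0,-0.05],[6.6,-33.2,0],-1],[[0,0,-0.05],[6.6,-33.2,0],-1],[[0,0,-0.05],[6.6,-33.2,0],-1],[[0,0,-0.05],[6.6,-33.2,0],-1],[[0,0,-0.05],[6.6,-33.2,-4],-1],[[0,0,-0.05],[6.6,-33.2,-9],-1],[[0,0,0],[6.6,-33.2,-9],-1],[[0,0,0],[0,0,0],-1],[[0,0,0],[0,0,0],-1],[[0,0,0],[0,0,0],-1]]'

```text
time: 8.05
position: [598.2, -185.5, 84.3]
tcp_rot: [0.967, -0.255, -0.001, -0.0]
ft_force: [-1.3, 0.4, 0.9]
gripper_width: 1.004
finger_force: 0.0
```

```bash
cat > kn.py <<'E'
from h import *
import sys
f=grab("wrist");save(sys.argv[1],f);p,d,K,D,W=f;s=sensors.sense();print(s["position"],2*np.arctan2(s["tcp_rot"][1],s["tcp_rot"][0]))
v,u=np.mgrid[0:420,0:560];c=cloud(d,K,D,W,u,v).reshape(420,560,3)
near=np.hypot(c[...,0]-628,c[...,1]+202)<45
m=(near&(c[...,2]>46)&(c[...,2]<56)).astype(np.uint8)
zt=np.median(c[m>0][:,2])
ct=max(cv2.findContours(m,cv2.RETR_EXTERNAL,cv2.CHAIN_APPROX_NONE)[0],key=len)
q=onplane(K,D,W,ct[:,0],zt)[:,:2]
# fit outline model: x0,y0,yaw
from scipy.optimize import least_squares
# sides only: use convex wing polygon
def poly(x):
    P=np.array([[-17,-5],[-15,-7],[13,-7],[32,-2],[32,2],[13,7],[-15,7],[-17,5]],float)
    return P@np.array([[np.cos(x[2]),np.sin(x[2])],[-np.sin(x[2]),np.cos(x[2])]])+x[:2]
def res(x):
    P=poly(x).astype(np.float32).reshape(-1,1,2)
    return [cv2.pointPolygonTest(P,(float(a),float(b)),True) for a,b in q]
o=least_squares(res,[627,-201,-.517],loss="soft_l1",diff_step=1e-4)
print("knob",o.x,"rms",np.sqrt(np.mean(np.square(res(o.x)))),"ztop",zt)
b=(near&(c[...,2]>20)&(c[...,2]<28)).astype(np.uint8);ct=max(cv2.findContours(b,cv2.RETR_EXTERNAL,cv2.CHAIN_APPROX_NONE)[0],key=len)
zb=np.median(c[b>0][:,2]);print("base z",zb,cv2.minEnclosingCircle(onplane(K,D,W,ct[:,0],zb)[:,:2].astype(np.float32)))
cv2.imwrite(f"pics/{sys.argv[1]}c.png",p[60:330,100:460][...,::-1])
E
python3 kn.py k2
```

```text
[ 598.15801747 -184.81822744   84.65674253] -0.5140203106769667
knob [ 6.28050761e+02 -2.01637349e+02 -5.11490402e-01] rms 0.3594000945137713 ztop 50.47181650415074
base z 24.2317161888259 ((625.7432861328125, -208.37710571289062), 16.577735900878906)
```

>>> jog_arm --deltas '[[[0,0,0],[15,-8.4,0],-1],[[0,0,0],[15,-8.4,0],-0.5],[[0,0,0],[0,0,-14],-0.3],[[0,0,0],[0,0,-14],-0.3],[[0,0,0],[0,0,-14],-0.3],[[0,0,0],[0,0,-14.6],-0.3],[[0,0,0],[0,0,0],0],[[0,0,0],[0,0,0],0.3],[[0,0,0],[0,0,0],0.5],[[0,0,0],[0,0,0],0.7],[[0,0,0],[0,0,0],1],[[0,0,0],[0,0,0],1],[[0,0,0],[0,0,0],1],[[0,0,0],[0,0,0],1]]'

```text
time: 9.27
position: [629.0, -202.4, 29.8]
tcp_rot: [0.967, -0.254, 0.001, -0.0]
ft_force: [-0.3, 0.3, 6.5]
gripper_width: 0.148
finger_force: 60.2
```

Run:
```python
from h import *
s=sensors.sense();print(s["position"],2*np.arctan2(s["tcp_rot"][1],s["tcp_rot"][0]),s["ft_force"],s["ft_torque"],s["gripper_width"],s["finger_force"])
```

```text
[ 628.98209571 -202.37053365   29.78794952] -0.5144316759409077 [-0.33951394  0.33417579  6.4645654 ] [ 0.3108448  -0.05723055  0.0279031 ] 0.14832892201030753 60.184303522109985
```

>>> jog_arm --deltas '[[[0,0,0],[0,0,8],1],[[0,0,0],[0,0,20],1],[[0,0,0],[0,0,25],1],[[0,0,0],[0,0,25],1],[[0,0,0],[-3,15,17],1],[[0,0,0.03],[-6,33,0],1],[[0,0,0.03],[-6,33,0],1],[[0,0,0.03],[-6,33,0],1],[[0,0,0.03],[-6,33,0],1],[[0,0,0.03],[-6,33,0],1],[[0,0,0.03],[-6,33,0],1],[[0,0,0.026],[-6,33,0],1],[[0,0,0],[-6,33,0],1],[[0,0,0],[-6,33,0],1],[[0,0,0],[-5.7,33.7,0],1],[[0,0,0],[0,0,0],1],[[0,0,0],[0,0,0],1],[[0,0,0],[0,0,0],1],[[0,0,0],[0,0,0],1]]'

```text
time: 10.85
position: [565.5, 142.2, 123.2]
tcp_rot: [0.988, -0.154, -0.0, 0.0]
ft_force: [0.4, -1.0, -2.2]
gripper_width: 0.149
finger_force: 59.2
```

```bash
cat > held.py <<'E'
from h import *
import sys
s=sensors.sense();print(s["position"],2*np.arctan2(s["tcp_rot"][1],s["tcp_rot"][0]),R.from_quat(s["tcp_rot"]).as_matrix()[:,2],s["ft_force"],s["ft_torque"],s["gripper_width"])
f=grab("wrist");save(sys.argv[1],f);p,d,K,D,W=f
v,u=np.mgrid[0:420,0:560];c=cloud(d,K,D,W,u,v).reshape(420,560,3)
hsv=cv2.cvtColor(p,cv2.COLOR_RGB2HSV)
T=R.from_quat(s["tcp_rot"]).as_matrix();t=(c-s["position"])@T  # tool coords
m=(hsv[...,1]>100)&(np.abs(t[...,1])<10)&(t[...,2]<-12)&(t[...,2]>-30)&(t[...,0]>5)&(t[...,0]<45)
q=t[m];print("wing pts",m.sum(),"nose x",np.percentile(q[:,0],[95,99,100]),"ztop",np.percentile(q[:,2],[5,50]))
n=q[q[:,0]>np.percentile(q[:,0],85)];print("nose y",n.mean(0))
b=(hsv[...,1]>100)&(np.abs(t[...,1])<25)&(t[...,2]<10)&(t[...,2]>-5)&(t[...,0]>5)&(t[...,0]<30)
print("base",b.sum(),np.percentile(t[b][:,0],[99,100]) if b.any() else 0, np.median(t[b],axis=0) if b.any() else 0)
cv2.imwrite(f"pics/{sys.argv[1]}.png",p[...,::-1])
E
python3 held.py h1
```

```text
[565.53439834 142.18528064 123.20518813] -0.3091146131958813 [-3.46748278e-04 -8.82662552e-04 -9.99999550e-01] [ 0.37991158 -0.95242579 -2.23383077] [-0.01469533  0.03531297 -0.01523395] 0.14910566382841378
wing pts 1454 nose x [29.9084893  30.78350629 31.5663186 ] ztop [-21.60147289 -20.55067063]
nose y [ 28.75194962  -0.52003048 -18.50749379]
base 815 [29.332804   29.99731953] [11.5297274   1.19316586  5.77078742]
```

View pics/h1.png

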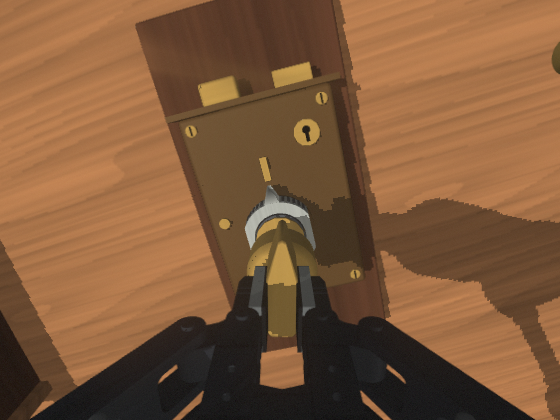

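The knob is held straight, with its nose at about (281,222), directly above the spindle. I'll make a small lateral correction and then lower it gently.

>>> jog_arm --deltas '[[[0,0,0.004],[0.8,1.1,0],1],[[0,0,0],[0,0,0],1],[[0,0,0],[0,0,-4],1],[[0,0,0],[0,0,-4],1],[[0,0,0],[0,0,-2],1],[[0,0,0],[0,0,-2],1],[[0,0,0],[0,0,-2],1],[[0,0,0],[0,0,0],1],[[0,0,0],[0,0,0],1],[[0,0,0],[0,0,0],1]]'

```text
time: 11.73
position: [566.3, 144.5, 109.4]
tcp_rot: [0.988, -0.151, 0.0, 0.0]
ft_force: [-0.6, 0.7, -3.1]
gripper_width: 0.149
finger_force: 59.2
```

>>> jog_arm --deltas '[[[0,0,0],[0,0,-1.5],1],[[0,0,0],[0,0,-1.5],1],[[0,0,0],[0,0,-1.5],1],[[0,0,0],[0,0,-1.5],1],[[0,0,0],[0,0,0],1],[[0,0,0],[0,0,0],1]]'

```text
time: 12.23
position: [566.1, 144.4, 103.1]
tcp_rot: [0.988, -0.152, -0.0, 0.0]
ft_force: [0.2, -0.5, -2.5]
gripper_width: 0.15
finger_force: 59.2
```

The spindle has entered the bore with no contact force. Pushing on.

>>> jog_arm --deltas '[[[0,0,0],[0,0,-1.5],1],[[0,0,0],[0,0,-1.5],1],[[0,0,0],[0,0,-1.5],1],[[0,0,0],[0,0,-1.5],1],[[0,0,0],[0,0,0],1],[[0,0,0],[0,0,0],1]]'

```text
time: 12.73
position: [566.3, 144.4, 97.8]
tcp_rot: [0.988, -0.151, 0.0, 0.0]
ft_force: [-1.6, -2.1, 2.6]
gripper_width: 0.149
finger_force: 60.0
```

>>> jog_arm --deltas '[[[0,0,0],[0,0,-1.5],1],[[0,0,0],[0,0,-1.5],1],[[0,0,0],[0,0,-1.5],1],[[0,0,0],[0,0,-1],1],[[0,0,0],[0,0,0],1],[[0,0,0],[0,0,0],1],[[0,0,0],[0,0,0],1]]'

```text
time: 13.32
position: [566.4, 144.4, 94.7]
tcp_rot: [0.988, -0.151, 0.001, -0.0]
ft_force: [-5.0, -2.1, 17.1]
gripper_width: 0.146
finger_force: 62.0
```

>>> jog_arm --deltas '[[[0,0,0],[0,0,-0.8],1],[[0,0,0],[0,0,-0.7],1],[[0,0,0],[0,0,0],1],[[0,0,0],[0,0,0],1],[[0,0,0],[0,0,0],1],[[0,0,0],[0,0,0],1]]'

```text
time: 13.82
position: [566.4, 144.4, 94.6]
tcp_rot: [0.988, -0.151, 0.001, -0.0]
ft_force: [-8.3, -2.8, 24.3]
gripper_width: 0.148
finger_force: 63.1
```

```bash
python3 held.py h2
python3 - <<'E'
from h import *
f=load("h2");p,d,K,D,W=f
v,u=np.mgrid[0:420,0:560];c=cloud(d,K,D,W,u,v).reshape(420,560,3)
m=(np.hypot(c[...,0]-565,c[...,1]-144)<40)&(c[...,2]>80)&(c[...,2]<120)
h=np.histogram(c[m][:,2],bins=np.arange(80,122,2));print(h[0].tolist())
f=grab("scene");p,d,K,D,W=f;save("s2",f)
c=cloud(d,K,D,W,u,v).reshape(420,560,3)
m=(np.hypot(c[...,0]-565,c[...,1]-144)<30)&(c[...,2]>60)&(c[...,2]<125)
a=f[0][150:260,340:450];b=load("h2")[0][150:300,200:360]
cv2.imwrite("pics/fin.png",np.hstack([cv2.resize(a,(400,400),interpolation=cv2.INTER_CUBIC),cv2.resize(b,(400,400),interpolation=cv2.INTER_CUBIC)])[...,::-1])
E
```

```text
[566.42450477 144.38485393  94.60402169] -0.30396150350470597 [ 2.50639914e-03 -1.37351746e-04 -9.99996850e-01] [-8.25366466 -2.84134992 24.32534763] [-0.51779197  1.43429926 -0.04037457] 0.14763351602907906
wing pts 1451 nose x [29.79543118 30.81373892 31.32084018] ztop [-21.61851737 -20.63083796]
nose y [ 28.72635196  -0.47410035 -18.5772641 ]
base 799 [29.90505982 29.97737238] [11.55152371  1.56586926  5.80630157]
[61, 62, 162, 202, 450, 77, 39, 34, 41, 70, 106, 149, 152, 151, 180, 184, 203, 2172, 508, 179]
```

View pics/fin.png

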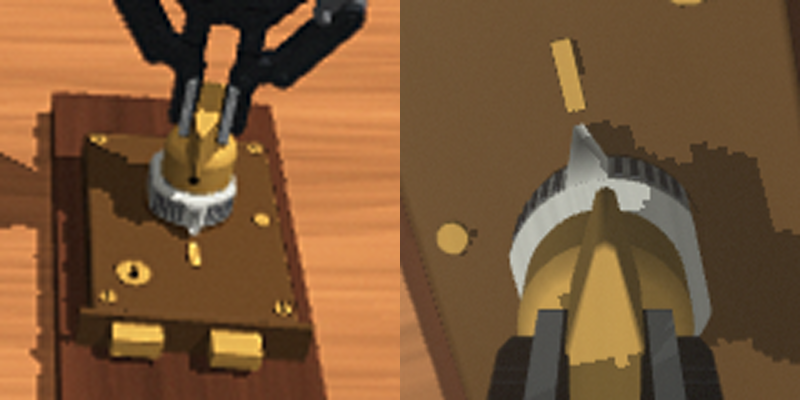

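The pictures show the knob seated on the ring, its wing top measuring about 115 mm (home), and the nib at (582,127) still pointing at the bar. The last push raised the force from 17 to 24 N with no further travel, so it is on the stop.

```bash
python3 -c "
from plant import ctrl
print(ctrl.close_job())"
```

```text
the job is handed in; nothing more can be done
None
```

The ring is turned to its locked mark, and the knob is matched to the spindle's flat and held pressed fully home; the job was handed in at about 14 s and no verdict came back.

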